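# Key the bread slicer to loading and hold its loaf clamp open

## Robot

A 6-joint arm with a two-finger parallel gripper is mounted at the origin on the work surface. World frame = base frame: x ahead of the robot, y to its left, z up, the work surface at z = 0. Lengths are in m, angles in rad, forces in N, time in s.
With the tool pointing down it reaches from about 0.425 to 0.925 m from the base axis. Payload 12.5 kg.
Tool frame: the origin (TCP) lies between the finger pads; the fingertips stand 25 mm ahead of it and the grasp point (between the pads) lies 6 mm ahead of it; y points along the fingers, x is the direction in which the jaws open and shut, and the axes are right-handed (so a half turn about y gives the same grasp; the last joint's range is limited). The gripper opens to 85 mm and grips with 20 to 120 N. Pads are 22 mm wide; open, the fingers measure 114 mm over their backs; the gripper's body (76 mm by 85 mm) begins 54 mm behind the grasp point. The pads swing forward as they close: fully open they stand 13 mm farther back than shut.
Start: joints at [1.039, 0.491, 1.559, -0, 1.092, -0.106], TCP at [0.258, 0.569, 0.256] pointing down, gripper open.
Joint ranges: [-3.1, 3.1], [-0.84, 2.19], [0.05, 2.79], [-1.13, 4.28], [0.06, 2.93], [-2.69, 2.69]. Speed limits (rad/s): [2.22, 2.22, 2.79, 3.14, 3.14, 3.14].

## Interface

Orientations are given as a unit quaternion [w, x, y, z].
In Python, from cell import bot gives the robot as it stands.
- The arm moves only by the shell command python3 -m handwheel 'ROWS' [OPENING]. ROWS is JSON, a list of rows, each a list of 2 entries, a list of its own where there are three numbers: the shift along the tool's x, y, z in m, then the turn about the tool's y in degrees. A call has 1 to 8 rows; each row is the pose to reach, as a shift and turn from the pose measured when the call began, along the tool's axes at that moment; what a row does not reach only later rows make up. A row lasts 1/12 s, in which the tool goes at most 41.7 mm and 7.16 degrees, less where a joint would pass 70% of its speed; a pose out of reach is approached as far as the arm can. A call with a gripper value outside its range is refused whole. OPENING is the opening, from -1 (shut) to 1 (fully open), set as the call begins (- or left out, the last holds). The fingers move at their own pace and stop on an object; the grip force is fixed at half the most. Time passes only in rows, so rows that repeat a pose let the fingers close. It gives the time, the measured TCP pose, the force and the opening at its end, in the units of the state.
- bot.read_state(): the state, without advancing time (a new reading comes with each control period).
- bot.snapshot(name): name is "side" or "top"; returns the picture (400x640x3 uint8, red, green, blue); there is no depth.
- bot.camera_model(name): a dict with "mtx" (3x3 intrinsics, pixels), "k1" (the pictures are not rectified: a ray, as slopes to the right and down, at radius r is drawn at 1 + k1 r^2 times it, then the intrinsics apply), "origin" and "orientation" of the camera in the world. Camera axes: x right, y down, z forward; pixel columns grow to the right and rows downward; lengths in m; the calibration is good to about 2 mm. A picture is of the moment at which its call begins. camera_model takes no time and is no camera call.
- bot.sign_off(): hands the job in, once; it reports no verdict.
Trained networks look in the newest picture that a camera, given by its name, has taken for a name from the list of things; names that differ only in an ending like _2 or _b are one class to them, and where a whole thing is asked for, a point or a joint stands for the part that bears it (a point fixed in the world has none). Each returns a list of dicts, best first, with "confidence" (0 to 1); they miss things now and then, are a little off and sometimes report something else, mostly with a low value. They report only what shows in the picture. A call takes as long as a camera call.
- bot.silhouettes(camera, target): "mask" (400x640 bool, what is visible of it) and "extent" ([left, top, right, bottom] in pixels, round what is visible of it).
The state is a dict: "t": time; "joint_pos": joint angles; "qvel": joint speeds; "tau": joint torques, N m; "tool_pos": TCP position; "ee_rot": TCP orientation; "ft_force": force on the tool from outside, world axes, zero at the start; "moment": the same for the moment, N m; "finger_gap": opening from 0.0 (shut) to 1.0 (fully open).
Only numpy, scipy, OpenCV 4.12 (cv2) and the standard library are available. Lean on these libraries where they do the work, as an engineer would, in place of code of your own. Each camera call takes 0.05 s, during which the arm holds its last target. There are 200 camera calls.

## Task

Make the bread slicer ready for me to lay a loaf in: take the red key out of its wooden stand, push it fully home into the lock on the grey switch box, and turn it clockwise to its stop (loading, green dot), leaving it there. Only then pull the slicer's spring-return loaf clamp by its black handle away from the blades until its red pointer lines up with the green mark on the trough, and finish holding it still there: do not let go, it springs back. Leave the other things on the table undisturbed.

Things in the scene. Friction and masses are not known exactly. Their poses are not given: they have to be found in the camera images.
- key: the red key (45 g), standing upright blade down in its stand. Origin at the tip of the blade, z up along the key towards the bow. Blade: steel, 22 long, 14 wide along the key's x, 5 thick along y, its last 5 mm stepped down to 10 x 2.6 at the tip. A shoulder 22 x 9 from z = 22 to 28 stops it on the rim of the slot. Bow (grip): red plate 34 wide along x, 9 thick along y, z = 28 to 56. The key works either way round (half turn about z)
- key_stand: fixed wooden block 85 (x) x 60 (y) x 32 high, origin under its centre; the key stands in a slot in the middle of its top (same slot size as the lock: 16.2 along x, 7.2 along y, 25 deep), key tip 10 above the table
- pod: fixed grey switch box 130 (x) x 110 (y) x 50 high, origin under its centre; the lock barrel stands in the middle of its top. A red dot lies at its +x side (off) and a green dot 63 degrees clockwise from it (loading)
- lock_mouth (a point): centre of the mouth of the key slot, on the top of the round brass and steel lock barrel (48 across, 28 tall, its top 78 above the table). The frame turns with the barrel: x along the long side of the slot (16.2), y across it (7.2), z up; slot 25 deep, straight down. The seated key has its tip 22 below this point and its shoulder on the rim
- lock (a joint): turn of the lock barrel, rad: 0 = off (slot along the box's x), grows clockwise seen from above, stop at 1.10 (loading). Starts between 0 and 0.15; stiff enough to stay where it is left (about 0.05 N m); the key has about 0.16 rad of play in the slot
- slicer: fixed bread slicer; origin on the table under the centre of its trough. The trough runs along its y: 330 long, 168 wide, floor at 50, side walls to 85 high. White blade housing with a red band, 250 (x) x 145 (y) x 231 high, from y = -175 to -320. The clamp slides along the slicer's +y, away from the housing
- clamp (a joint): how far the clamp is pulled out, m: 0 = home (sprung towards the blades), grows along the slicer's +y, end stop 0.12. Spring: about 5 N at home, rising 0.9 N per 10 mm; it returns home if let go
- clamp_handle (a point): centre of the top face of the clamp's black handle, 168 above the table. The handle is an upright block on the middle of the clamp's blue plate: 36 along the slicer's x, 18 along its y, 52 tall down from this point (the plate below is 130 x 12). At home it is at y = -60 in the slicer's frame. Axes as the slicer's
- pointer (a point): tip of the clamp's red pointer bar (6 wide along y), which lies over the trough's +x wall, 102 above the table; it moves with the clamp, 98 along the slicer's x from the handle. Axes as the slicer's
- mark: the green mark clip with a white line, fixed on the outside of the trough's +x wall, 22 x 18 x 24; origin on its top face in the line (94 above the table), axes as the slicer's. The pointer lines up when pointer and mark have the same y in the slicer's frame; that is 45 to 85 mm of pull
- loaf: brown crusty loaf 100 x 220 x 85 on the wooden board at the robot's left; origin under its centre. Not to be disturbed
- seed_jar: small glass jar with a white cap, 54 across, 70 tall, origin under its centre. Not to be disturbed
- cup: white cup, 68 across, 75 tall, origin under its centre. Not to be disturbed

How it is judged:
By the outcome, as a careful person would: the job done as asked, in the order asked, and still so for the second after the job is handed in, while the arm keeps its last pose, push and grip.
It also fails if it takes over 64 s, if anything falls off the work surface, if the arm or the gripper's body presses on something with over 40 N, if the wrist force passes 120 N, or if a joint passes its speed limit or range.

## Working session

There is one attempt and no reset: what is moved stays moved. The work goes in short steps, Python scripts to look and compute and a shell command to move; the robot and the scene stay as the last step left them, time stands still between calls to the robot, and variables do not carry over. Pictures are saved under pics/ and viewed, about 8 in all and at most 12, crops included, and the job is handed in when it is done.

```bash
ls; mkdir -p pics; python3 - <<'E'
from cell import bot
import cv2
s=bot.read_state();print(s)
for n in("side","top"):
    m=bot.camera_model(n);print(n,m)
    cv2.imwrite(f"pics/{n}0.png",bot.snapshot(n)[...,::-1])
    for t in("key","key_stand","pod","lock_mouth","slicer","clamp_handle","pointer","mark","seed_jar","cup","loaf"):
        print(t,[(round(float(d["confidence"]),2),[int(v) for v in d["extent"]]) for d in bot.silhouettes(n,t)][:2])
E
```

```text
pics
{'t': 0.0, 'joint_pos': array([ 1.03941330e+00,  4.91543351e-01,  1.55946568e+00, -5.64144308e-07,
        1.09172149e+00, -1.05608639e-01]), 'qvel': array([-3.28290854e-03,  2.78208123e-05, -3.66748274e-04, -8.29055986e-04,
        5.09640613e-04,  5.40309474e-04]), 'tau': array([ 5.32239610e-04, -6.18467689e+01, -2.61591500e+01, -1.71415145e-04,
        4.15918199e-03,  2.77967183e-05]), 'tool_pos': array([0.25801812, 0.5690236 , 0.25573221]), 'ee_rot': array([-0.5941725 ,  0.59453498,  0.38271195, -0.38343027]), 'ft_force': array([-0.68680773,  0.55741637,  0.23883939]), 'moment': array([ 0.04867406, -0.06263128,  0.00072523]), 'finger_gap': 0.9998557731283582}
side {'mtx': array([[512.2748403 ,   0.        , 318.77566318],
       [  0.        , 512.2748403 , 199.93530108],
       [  0.        ,   0.        ,   1.        ]]), 'k1': -0.06309323558219773, 'origin': array([ 0.40668179, -0.78099649,  0.82825617]), 'orientation': array([-0.43380437,  0.89784889, -0.06646392,  0.03554848])}
key []
key_stand [(0.69, [259, 180, 297, 210])]
pod [(0.57, [312, 158, 369, 199])]
lock_mout
[... 467 characters left out ...]
       , 425.76655768, 201.23037885],
       [  0.        ,   0.        ,   1.        ]]), 'k1': -0.030534218015244374, 'origin': array([0.41638585, 0.11451815, 1.20708791]), 'orientation': array([ 0.0330638 , -0.6985806 ,  0.71392227, -0.03474085])}
key [(0.39, [259, 227, 267, 235])]
key_stand [(0.57, [251, 214, 281, 248]), (0.49, [322, 95, 541, 219])]
pod [(0.79, [232, 144, 275, 191])]
lock_mouth [(0.68, [244, 156, 260, 176])]
slicer [(0.77, [321, 95, 542, 218]), (0.61, [293, 262, 311, 278])]
clamp_handle [(0.65, [406, 131, 424, 193])]
pointer []
mark [(0.56, [387, 126, 396, 137])]
seed_jar [(0.75, [291, 258, 312, 280])]
cup [(0.96, [292, 95, 313, 124])]
loaf [(0.82, [182, 274, 269, 315])]
```

```bash
python3 - <<'E'
import cv2
a=cv2.imread("pics/top0.png")[90:290,200:460];b=cv2.imread("pics/side0.png")[130:330,200:460]
cv2.imwrite("pics/a.png",cv2.resize(a,None,fx=3,fy=3,interpolation=2)); cv2.imwrite("pics/b.png",cv2.resize(b,None,fx=3,fy=3,interpolation=2))
E
```

```text
(no output)
```

View pics/a.png

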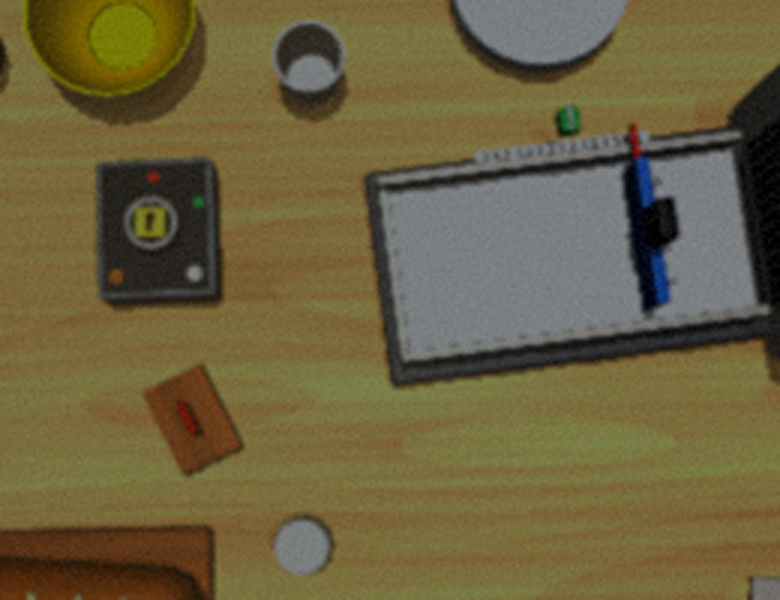

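View pics/b.png

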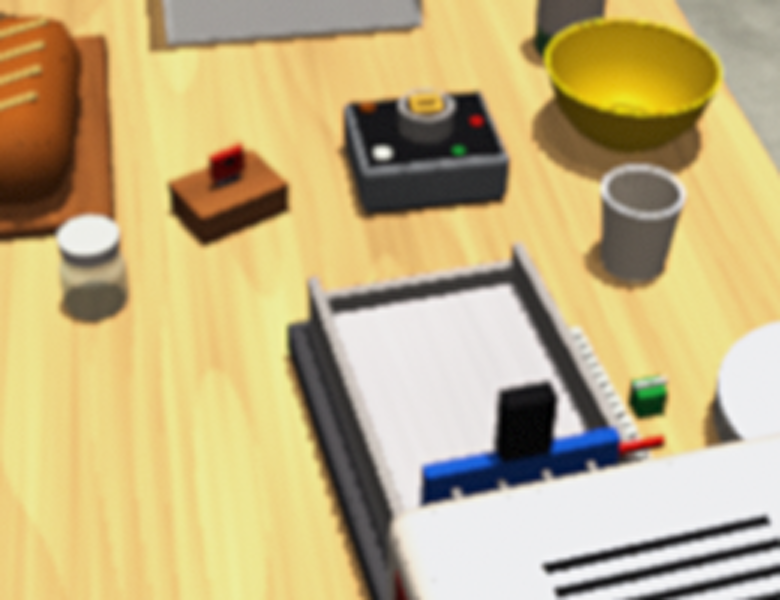

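Top view: key at full-image px (263,229), about 60° off in the image. Lock at (250,164), slot nearly along the box's x, with red dot (251,149) and green dot (266,157). Handle is near (421,164), pointer (411,136) and mark (390,130). Side view: key at (276,184), lock (342,165), handle top (376,260) and mark (416,258).

```bash
cat > h.py <<'E'
import numpy as np,cv2
from scipy.spatial.transform import Rotation as R
from cell import bot
def ray(cam,p):
    m=bot.camera_model(cam);K=m["mtx"]
    d=np.array([(p[0]-K[0,2])/K[0,0],(p[1]-K[1,2])/K[1,1]]);u=d.copy()
    for _ in range(10):u=d/(1+m["k1"]*(u@u))
    q=m["orientation"];r=R.from_quat([q[1],q[2],q[3],q[0]]).apply([u[0],u[1],1])
    return np.array(m["origin"]),r
def at(cam,p,z):
    o,r=ray(cam,p);return (o+r*(z-o[2])/r[2])
def tri(pt,ps):
    A=[];b=[]
    for c,p in(("top",pt),("side",ps)):
        o,r=ray(c,p);r=r/np.linalg.norm(r);P=np.eye(3)-np.outer(r,r);A.append(P);b.append(P@o)
    return np.linalg.lstsq(np.vstack(A),np.hstack(b),rcond=None)[0]
def proj(cam,X):
    m=bot.camera_model(cam);q=m["orientation"]
    c=R.from_quat([q[1],q[2],q[3],q[0]]).inv().apply(np.atleast_2d(X)-m["origin"])
    u=c[:,:2]/c[:,2:];u=u*(1+m["k1"]*(u**2).sum(1))[:,None];K=m["mtx"]
    return u*[K[0,0],K[1,1]]+K[:2,2]
def box(x,y,yaw,lx,ly,z0,z1):
    c,s=np.cos(yaw),np.sin(yaw)
    return np.array([[x+c*a-s*b,y+s*a+c*b,z] for a in(-lx/2,lx/2) for b in(-ly/2,ly/2) for z in(z0,z1)])
def T():
    s=bot.read_state();q=s["ee_rot"];M=R.from_quat([q[1],q[2],q[3],q[0]]).as_matrix()
    return s["tool_pos"],M,s
def rel(goal,M,p): return np.round(M.T@(np.array(goal)-p)*1000,1)
E
python3 - <<'E'
from h import *
np.set_printoptions(precision=4,suppress=True)
C=lambda x,y:(200+x/3-1/3,0)and(200+(x+.5)/3-.5)
ct=lambda x,y:(200+(x+.5)/3-.5,90+(y+.5)/3-.5)
cs=lambda x,y:(200+(x+.5)/3-.5,130+(y+.5)/3-.5)
print("lock",at("top",ct(150.5,221.5),.078),tri(ct(150.5,221.5),cs(427,104)))
print("reddot",at("top",ct(153,177),.05),at("side",cs(476,121),.05)," green",at("top",ct(199,202),.05),at("side",cs(459,151),.05))
print("pod corners",[at("top",ct(*p),.05)[:2] for p in((98,162),(213,160),(217,291),(101,295))])
print("stand c",[at("top",ct(*p),.032)[:2] for p in((204,365),(243,445),(187,474),(145,390))],[at("side",cs(*p),.032)[:2] for p in((171,188),(205,218),(287,186),(255,152))])
a=cv2.imread("pics/top0.png").astype(int);b=cv2.imread("pics/side0.png").astype(int)
def red(im,x0,y0,x1,y1,k=1.6):
    s=im[y0:y1,x0:x1];w=np.clip(s[...,2]-k*s[...,1],0,None)*(s[...,2]>1.6*s[...,1]);w=w*(w>0.25*w.max())
    y,x=np.nonzero(w);ww=w[y,x];m=np.array([(x*ww).sum(),(y*ww).sum()])/ww.sum();D=np.c_[x,y]-m
    e,v=np.linalg.eigh((D*ww[:,None]).T@D/ww.sum());return m+[x0,y0],v[:,1],len(x),np.sqrt(e)
kt=red(a,252,220,275,242,2.2);ks=red(b,268,176,285,192,2.2);print(kt,ks)
print("key",tri(kt[0],ks[0]),"bow-c at .052",at("top",kt[0],.056),at("side",ks[0],.052))
d=at("top",kt[0]+5*kt[1],.06)-at("top",kt[0]-5*kt[1],.06);print("key yaw",np.degrees(np.arctan2(d[1],d[0])))
# handle top from side
h=[cs(*p) for p in((500,396),(551,384))];q=[at("side",p,.168) for p in h];print("handle",q, "mark",tri(ct(569,120),cs(649,383)),at("side",cs(649,381),.094),"ptr",at("top",ct(634,128),.102),at("side",cs(662,441),.102))
# slicer yaw: trough walls top
w=[at("top",ct(*p),.085)[:2] for p in((368,174),(740,131),(394,383),(768,337))];print(w,np.degrees(np.arctan2(*(w[0]-w[1]))))
E
```

```text
lock [0.6309 0.2948 0.078 ] [0.6336 0.295  0.0759]
reddot [0.6778 0.2967 0.05  ] [0.6816 0.3003 0.05  ]  green [0.6535 0.2545 0.05  ] [0.6577 0.2584 0.05  ]
pod corners [array([0.6931, 0.3475]), array([0.6925, 0.2412]), array([0.5706, 0.2388]), array([0.5692, 0.3449])]
stand c [array([0.5044, 0.2535]), array([0.4301, 0.2185]), array([0.4047, 0.2702]), array([0.4825, 0.3081])] [array([0.4104, 0.265 ]), array([0.436 , 0.2201]), array([0.5083, 0.2538]), array([0.4862, 0.3064])]
(array([261.8363, 228.777 ]), array([0.4427, 0.8966]), 33, array([0.7344, 3.1401])) (array([275.1959, 183.2568]), array([-0.7679,  0.6406]), 72, array([2.05  , 3.0836]))
key [0.4574 0.2672 0.0541] bow-c at .052 [0.4557 0.2669 0.056 ] [0.4591 0.27   0.052 ]
key yaw -154.34447789336636
handle [array([ 0.5939, -0.1475,  0.168 ]), array([ 0.6268, -0.1421,  0.168 ])] mark [ 0.7139 -0.0814  0.0957] [ 0.7181 -0.0775  0.094 ] ptr [ 0.7012 -0.1371  0.102 ] [ 0.7069 -0.1392  0.102 ]
[array([0.6684, 0.099 ]), array([ 0.701 , -0.2366]), array([0.481 , 0.0803]), array([ 0.5144, -0.2519])] -5.547314501493193
```

```bash
python3 - <<'E'
from h import *
np.set_printoptions(precision=4,suppress=True)
p,M,s=T();print(p);print(M);print("tool x yaw",np.degrees(np.arctan2(M[1,0],M[0,0])))
print("above key",rel([.4574,.2655,.13],M,p))
E
```

```text
[0.2581 0.5692 0.2563]
[[ 0.413   0.0001 -0.9107]
 [ 0.9107  0.0001  0.413 ]
 [ 0.0001 -1.     -0.    ]]
tool x yaw 65.60574894783154
above key [-194.3  126.3 -306.9]
```

```bash
python3 -m handwheel '[[[-20,0,-31],-5],[[-25,0,-38],-7]]' >/dev/null 2>&1; python3 -m handwheel '[[[-0.012,0,-0.019],-3],[[-0.036,0,-0.057],-9],[[-0.06,0,-0.095],-15],[[-0.085,0,-0.134],-21],[[-0.109,0,-0.172],-27],[[-0.133,0,-0.21],-33],[[-0.158,0.01,-0.249],-40],[[-0.182,0.02,-0.287],-46]]' 1
```

```text
t: 2.03
tool_pos: [0.5059, 0.2619, 0.2423]
ee_rot: [-0.357, 0.357, 0.611, -0.61]
ft_force: [0.0, 1.6, 0.8]
finger_gap: 1.0
```

The first call had its rows in mm instead of m. It was capped at two short steps and did no harm. Re-measuring from here.

```bash
python3 - <<'E'
from h import *
p,M,s=T();y=np.degrees(np.arctan2(M[1,0],M[0,0]));print(p,y,"turn",y-115.4)
print("above key",rel([.4574,.2655,.14],M,p))
E
```

```text
[0.50594568 0.26185563 0.24226536] 119.36102303295561 turn 3.961023032955609
above key [ 27.  102.2  40.7]
```

```bash
python3 -m handwheel '[[[0.007,0.025,0.01],1],[[0.014,0.05,0.02],2],[[0.02,0.075,0.03],3],[[0.027,0.1,0.041],4],[[0.027,0.102,0.041],4]]' 0.3; python3 - <<'E'
from h import *
np.set_printoptions(precision=4,suppress=True)
a=bot.snapshot("top");b=bot.snapshot("side")
p,M,s=T();print(p,np.degrees(np.arctan2(M[1,0],M[0,0])),s["finger_gap"])
cr=lambda im,x,y:cv2.resize(im[y:y+80,x:x+100,::-1],None,fx=6,fy=6,interpolation=2)
# expected TCP axis pts
for c,im in(("top",a),("side",b)):
    print(c,proj(c,[p-[0,0,.025],[*p[:2],.066]]))
cv2.imwrite("pics/c.png",np.hstack([cr(b,230,130)[:, :],])); cv2.imwrite("pics/c_top.png",cr(a,215,185))
E
```

```text
t: 2.45
tool_pos: [0.4541, 0.2645, 0.1369]
ee_rot: [0.379, -0.377, -0.596, 0.599]
ft_force: [-0.3, 0.4, -0.3]
finger_gap: 0.649
[0.4574 0.2655 0.1402] 115.42513771918141 0.6480251361752145
top [[259.3171 227.3853]
 [261.8643 228.023 ]]
side [[273.4875 163.7231]
 [274.4302 179.8922]]
```

View pics/c.png

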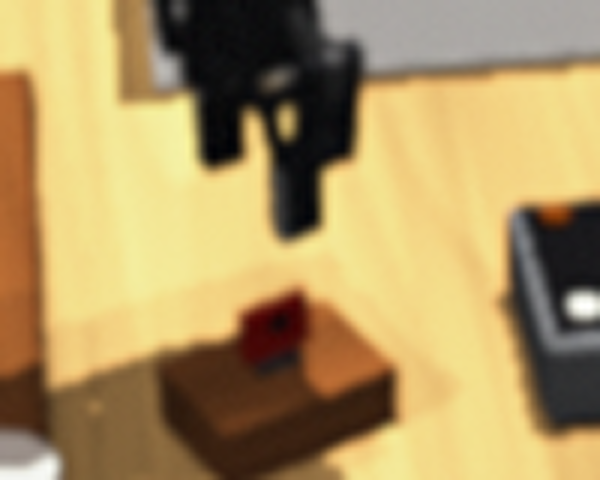

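Side view: fingertip midpoint is about (273,164), which matches the projection. Bow top centre is about (275.5,181), so the key is roughly 2–3 mm further in +x. Checking the top view too.

View pics/c_top.png

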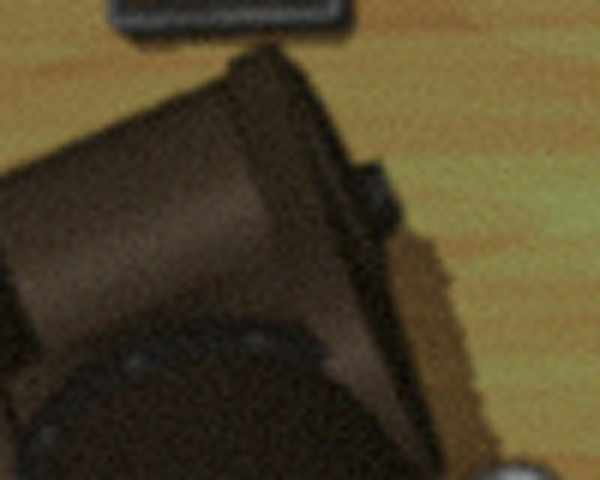

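```bash
python3 - <<'E'
from h import *
from scipy.optimize import least_squares
np.set_printoptions(precision=4,suppress=True)
# mask centroid fit of bow: render hulls, both cams with pixel-shift freedom reported
def red(c,x0,y0,x1,y1):
    im=cv2.imread(f"pics/{c}0.png").astype(int);o=np.zeros(im.shape[:2],bool);s=im[y0:y1,x0:x1]
    o[y0:y1,x0:x1]=(s[...,2]>2.2*s[...,1])&(s[...,2]>60);return o
ms={"top":red("top",252,218,275,242),"side":red("side",262,172,290,196)}
for c,m in ms.items():
    y,x=np.nonzero(m);print(c,len(x),x.mean(),y.mean(),x.min(),x.max(),y.min(),y.max())
def ren(c,x,y,yaw):
    S=8;im=np.zeros((400*1,640*1),np.float32);P=proj(c,box(x,y,yaw,.034,.009,.038,.066))
    x0,y0=np.floor(P.min(0)).astype(int)-2;W=40
    b=np.zeros((W*S,W*S),np.uint8);h=cv2.convexHull(((P-[x0,y0]+.5)*S).astype(np.int32));cv2.fillConvexPoly(b,h,255)
    yy,xx=np.nonzero(b);return np.array([xx.mean()/S+x0-.5,yy.mean()/S+y0-.5]),len(xx)/S/S
for cams in(("top",),("side",),("top","side")):
    def f(v): return np.concatenate([ren(c,v[0],v[1],.443)[0]-np.array(np.nonzero(ms[c]))[::-1].mean(1) for c in cams])
    r=least_squares(f,[.458,.267],diff_step=2e-3);print(cams,r.x,r.fun,[ren(c,*r.x,.443)[1] for c in cams])
E
```

```text
top 40 261.9 229.1 259 265 224 234
side 76 275.2105263157895 183.96052631578948 270 281 179 190
('top',) [0.4548 0.2671] [-0.0117 -0.0054] [59.671875]
('side',) [0.4591 0.2666] [ 0.0231 -0.0069] [150.28125]
('top', 'side') [0.457  0.2667] [ 0.1138 -0.8165 -0.8024  0.0294] [59.984375, 151.640625]
```

```bash
python3 -m handwheel '[[[0.001,0.02,-0.001],0],[[0.001,0.04,-0.001],0],[[0.001,0.055,-0.001],0],[[0.001,0.068,-0.001],0],[[0.001,0.077,-0.001],0],[[0.001,0.077,-0.001],0],[[0.001,0.077,-0.001],0]]' -0.4; python3 - <<'E'
from h import *
p,M,s=T();print(p,s["ft_force"],s["finger_gap"])
b=bot.snapshot("side");cv2.imwrite("pics/d.png",cv2.resize(b[140:220,230:330,::-1],None,fx=6,fy=6,interpolation=2))
E
```

```text
t: 3.13
tool_pos: [0.4588, 0.2671, 0.064]
ee_rot: [-0.377, 0.378, 0.598, -0.597]
ft_force: [-0.3, 0.1, 0.7]
finger_gap: 0.298
[0.45878824 0.26708186 0.06402523] [-0.33424835  0.13647773  0.7353441 ] 0.2977297497497615
```

View pics/d.png

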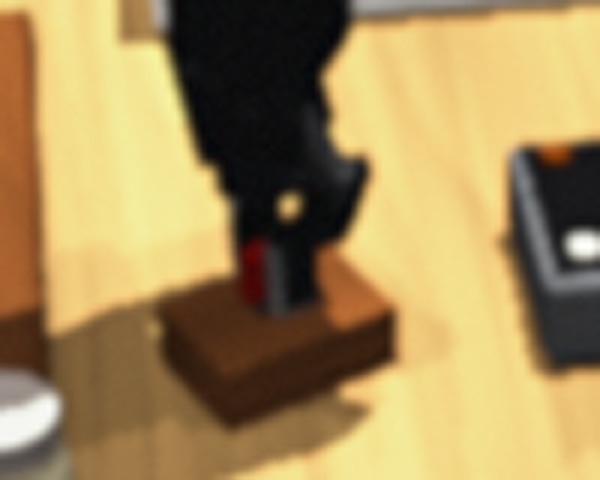

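The front finger covers the bow and the red shows at crop (242–268, 275), consistent with being centred. Closing.

```bash
python3 -m handwheel '[[[0,0,0],0],[[0,0,0],0],[[0,0,0],0],[[0,0,0],0],[[0,0,0],0],[[0,0,0],0]]' -1; python3 -m handwheel '[[[0,-0.015,0],0],[[0,-0.035,0],0],[[0,-0.06,0],0],[[0,-0.09,0],0],[[0,-0.1,0],0],[[0,-0.1,0],0]]'; python3 - <<'E'
from h import *
np.set_printoptions(precision=4,suppress=True)
p,M,s=T();y=np.degrees(np.arctan2(M[1,0],M[0,0]));print(p,y,s["ft_force"],s["finger_gap"])
# lock from side/top images
for c,box_ in(("top",(240,152,262,178)),("side",(325,155,356,180))):
    im=cv2.imread(f"pics/{c}0.png").astype(int);x0,y0,x1,y1=box_;q=im[y0:y1,x0:x1]
    m=((q[...,2]>1.7*q[...,0])&(q[...,2]>60)&(q[...,1]>.6*q[...,2])).astype(np.uint8)
    cnt=max(cv2.findContours(m,0,2)[0],key=cv2.contourArea);r=cv2.minAreaRect(cnt);cc=np.array(r[0])+[x0,y0]
    print(c,m.sum(),r,at(c,cc,.078))
m=bot.silhouettes("side","lock_mouth")
E
```

```text
t: 3.68
tool_pos: [0.4595, 0.2674, 0.0656]
ee_rot: [-0.377, 0.379, 0.599, -0.596]
ft_force: [-0.2, 0.1, 5.9]
finger_gap: 0.088
t: 4.18
tool_pos: [0.4599, 0.2676, 0.1683]
ee_rot: [-0.376, 0.38, 0.601, -0.595]
ft_force: [0.3, 0.1, -1.0]
finger_gap: 0.092
[0.4599 0.2676 0.1683] 115.44544361929356 [ 0.2755  0.0672 -0.971 ] 0.09205485595115014
top 108 ((9.5, 11.5), (11.0, 11.0), 90.0) [0.631  0.2957 0.078 ]
side 273 ((15.0, 6.0), (12.0, 30.0), 90.0) [0.6329 0.3082 0.078 ]
```

```bash
python3 - <<'E'
from h import *
np.set_printoptions(precision=4,suppress=True)
a=cv2.imread("pics/top0.png")[140:195,228:280];b=cv2.imread("pics/side0.png")[150:205,308:372]
g=lambda i:cv2.resize(i,None,fx=7,fy=7,interpolation=2)
cv2.imwrite("pics/e.png",np.hstack([np.clip(g(a)*1.8,0,255).astype(np.uint8),g(b)]))
E
```

```text
(no output)
```

View pics/e.png

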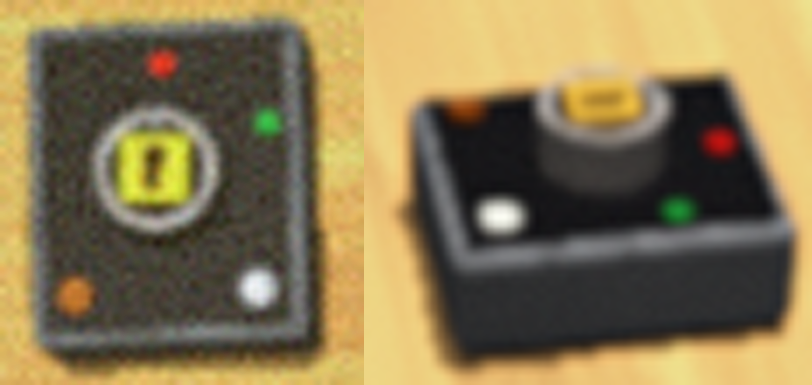

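Top (left): lock ring centre at crop (155,168), slot near vertical. Side (right): brass centre at crop (239,101).

```bash
python3 - <<'E'
from h import *
np.set_printoptions(precision=4,suppress=True)
f=lambda x,y,ox,oy:((x+.5)/7-.5+ox,(y+.5)/7-.5+oy)
print(at("top",f(155,168,228,140),.078),at("side",f(239,101,308,150),.078))
for n,t,sd in(("red",(161,64),(720-364,142)),("green",(267,122),(678-364,210)),("white",(258,288),(501-364,215)),("orange",(75,295),(466-364,107))):
    print(n,at("top",f(*t,228,140),.051)[:2],at("side",f(*sd,308,150),.051)[:2])
p,M,s=T()
print(p,rel([.633,.296,.153],M,p))
E
```

```text
[0.6308 0.2951 0.078 ] [0.6347 0.2939 0.078 ]
red [0.6775 0.2968] [0.6817 0.2995]
green [0.6533 0.2552] [0.6572 0.259 ]
white [0.5873 0.2593] [0.5922 0.2652]
orange [0.5862 0.3311] [0.5903 0.336 ]
[0.4593 0.2674 0.1665] [ -48.8   14.8 -169.1]
```

```bash
python3 -m handwheel '[[[-0.007,0,-0.024],4],[[-0.016,0,-0.055],9],[[-0.025,0,-0.086],15],[[-0.034,0.003,-0.117],20],[[-0.043,0.006,-0.148],25],[[-0.05,0.01,-0.171],28.4],[[-0.05,0.01,-0.171],28.4],[[-0.05,0.01,-0.171],28.4]]'; python3 - <<'E'
from h import *
np.set_printoptions(precision=4,suppress=True)
b=bot.snapshot("side");a=bot.snapshot("top")
p,M,s=T();print(p,np.degrees(np.arctan2(M[1,0],M[0,0])),s["ft_force"],rel([.6351,.2955,.155],M,p))
g=lambda i:cv2.resize(i[...,::-1],None,fx=8,fy=8,interpolation=2)
cv2.imwrite("pics/f.png",g(b[125:195,295:385]))
print(proj("side",p-[0,0,.0555]),proj("side",p-[0,0,.077]))
E
```

```text
t: 4.9
tool_pos: [0.6351, 0.2952, 0.1547]
ee_rot: [-0.512, 0.513, 0.488, -0.486]
ft_force: [-0.4, 0.8, -1.4]
finger_gap: 0.094
[0.6342 0.2955 0.1563] 87.1032868970993 [-0.0691 -0.0341 -0.4266] [ 0.1  1.3 -0.9]
[[341.6754 156.3417]] [[341.3968 163.28  ]]
```

View pics/f.png

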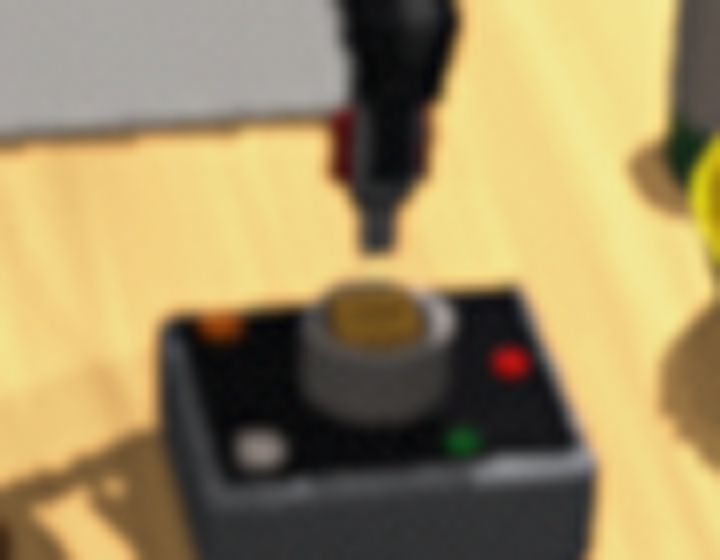

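Key tip at full px (341.7,156.1), exactly as projected. Lock mouth is at about (341.6,164.2), so shift roughly 1 mm in −y and 0.5 mm in +x, then lower.

```bash
python3 -m handwheel '[[[-0.001,0.008,-0.001],0],[[-0.001,0.016,-0.001],0],[[-0.001,0.021,-0.001],0],[[-0.001,0.024,-0.001],0],[[-0.001,0.027,-0.001],0],[[-0.001,0.027,-0.001],0]]'
```

```text
t: 5.5
tool_pos: [0.6349, 0.2945, 0.1286]
ee_rot: [-0.512, 0.513, 0.489, -0.486]
ft_force: [-0.5, -0.6, -1.1]
finger_gap: 0.095
```

```bash
python3 -m handwheel '[[[0,0.003,0],0],[[0,0.006,0],0],[[0,0.009,0],0],[[0,0.012,0],0],[[0,0.012,0],0]]'; python3 -m handwheel '[[[0,0.002,0],0],[[0,0.004,0],0],[[0,0.006,0],0],[[0,0.007,0],0],[[0,0.007,0],0]]'
```

```text
t: 5.92
tool_pos: [0.6349, 0.2945, 0.1159]
ee_rot: [-0.512, 0.513, 0.488, -0.486]
ft_force: [1.2, -0.0, -0.8]
finger_gap: 0.09
t: 6.33
tool_pos: [0.6351, 0.2946, 0.1114]
ee_rot: [-0.512, 0.513, 0.489, -0.486]
ft_force: [-6.6, -1.4, 18.3]
finger_gap: 0.093
```

```bash
python3 -m handwheel '[[[0,0.0005,0],6],[[0,0.0005,0],12],[[0,0.0005,0],18],[[0,0.0005,0],24],[[0,0.0005,0],30],[[0,0.0005,0],36],[[0,0.0005,0],42],[[0,0.0005,0],42]]'; python3 - <<'E'
from h import *
p,M,s=T();print(p,np.degrees(np.arctan2(M[1,0],M[0,0])),s["ft_force"],s["moment"])
E
```

```text
t: 7.0
tool_pos: [0.6353, 0.2947, 0.1116]
ee_rot: [0.654, -0.654, -0.272, 0.267]
ft_force: [-0.8, -0.7, 5.3]
finger_gap: 0.092
[0.63528503 0.29471821 0.11158842] 44.809837041284524 [-0.7574645  -0.70687823  5.33657144] [0.00368341 0.18010197 0.02011256]
```

```bash
python3 -m handwheel '[[[0,0.0005,0],5],[[0,0.0005,0],10],[[0,0.0005,0],15],[[0,0.0005,0],18],[[0,0.0005,0],18]]'; python3 - <<'E'
from h import *
p,M,s=T();print(p,np.degrees(np.arctan2(M[1,0],M[0,0])),s["ft_force"],s["moment"])
E
python3 -m handwheel '[[[0,0.0005,0],2],[[0,0.0005,0],4],[[0,0.0005,0],4]]'; python3 - <<'E'
from h import *
p,M,s=T();print(p,np.degrees(np.arctan2(M[1,0],M[0,0])),s["ft_force"],s["moment"])
E
```

```text
t: 7.42
tool_pos: [0.6351, 0.2946, 0.1116]
ee_rot: [0.688, -0.688, -0.166, 0.162]
ft_force: [-2.9, -0.6, 5.4]
finger_gap: 0.095
[0.63510006 0.29459528 0.11159602] 26.782854844732 [-2.94936548 -0.58523799  5.39352398] [-0.26352426  0.52037415  0.06319533]
t: 7.67
tool_pos: [0.635, 0.2946, 0.1116]
ee_rot: [0.694, -0.693, -0.142, 0.138]
ft_force: [-3.1, -0.6, 5.9]
finger_gap: 0.09
[0.63504109 0.29455887 0.11160087] 22.831804932795958 [-3.06926886 -0.58833236  5.88865884] [-0.1618496   0.42273301  0.071142  ]
```

```bash
for i in 1; do python3 -m handwheel '[[[0,0.0005,0],2],[[0,0.0005,0],4],[[0,0.0005,0],4]]'; done; python3 - <<'E'
from h import *
p,M,s=T();print(p,np.degrees(np.arctan2(M[1,0],M[0,0])),s["ft_force"],s["moment"])
E
python3 -m handwheel '[[[0,0.0005,0],2],[[0,0.0005,0],4],[[0,0.0005,0],4]]'; python3 - <<'E'
from h import *
p,M,s=T();print(p,np.degrees(np.arctan2(M[1,0],M[0,0])),s["ft_force"],s["moment"])
E
```

```text
t: 7.92
tool_pos: [0.635, 0.2946, 0.1116]
ee_rot: [0.698, -0.697, -0.118, 0.114]
ft_force: [-2.3, -0.7, 5.0]
finger_gap: 0.093
[0.63496358 0.29457456 0.11158175] 18.884116853530678 [-2.32705316 -0.73271881  5.04741146] [-0.16395113  0.46124008  0.03108676]
t: 8.17
tool_pos: [0.6349, 0.2945, 0.1116]
ee_rot: [0.702, -0.701, -0.094, 0.09]
ft_force: [-1.7, -1.0, 5.9]
finger_gap: 0.094
[0.63486954 0.29450976 0.11159365] 14.944937392871925 [-1.7130192  -0.98131803  5.92578575] [-0.15334961  0.46546312  0.10503815]
```

```bash
python3 -m handwheel '[[[0,0.0005,0],2],[[0,0.0005,0],3],[[0,0.0005,0],3]]'; python3 - <<'E'
from h import *
p,M,s=T();print(p,np.degrees(np.arctan2(M[1,0],M[0,0])),s["ft_force"],s["moment"],s["finger_gap"])
E
python3 -m handwheel '[[[0,0.0005,0],2],[[0,0.0005,0],3],[[0,0.0005,0],3]]'; python3 - <<'E'
from h import *
p,M,s=T();print(p,np.degrees(np.arctan2(M[1,0],M[0,0])),s["ft_force"],s["moment"],s["finger_gap"])
b=bot.snapshot("side");cv2.imwrite("pics/g.png",cv2.resize(b[115:195,290:390,::-1],None,fx=7,fy=7,interpolation=2))
E
```

```text
t: 8.42
tool_pos: [0.6348, 0.2946, 0.1116]
ee_rot: [0.704, -0.703, -0.077, 0.072]
ft_force: [-1.9, 0.0, 4.5]
finger_gap: 0.09
[0.63479005 0.2945521  0.11159287] 12.088824530793643 [-1.87941768  0.01420992  4.50970349] [-0.05750338  0.46589556  0.31871877] 0.09015036112981611
t: 8.67
tool_pos: [0.6347, 0.2946, 0.1116]
ee_rot: [0.705, -0.704, -0.059, 0.055]
ft_force: [-2.1, 0.4, 5.2]
finger_gap: 0.093
[0.63468863 0.29464488 0.11162471] 9.252979175170072 [-2.10666065  0.35374077  5.18915524] [0.03125472 0.48577075 0.51088254] 0.0932373615609295
```

View pics/g.png

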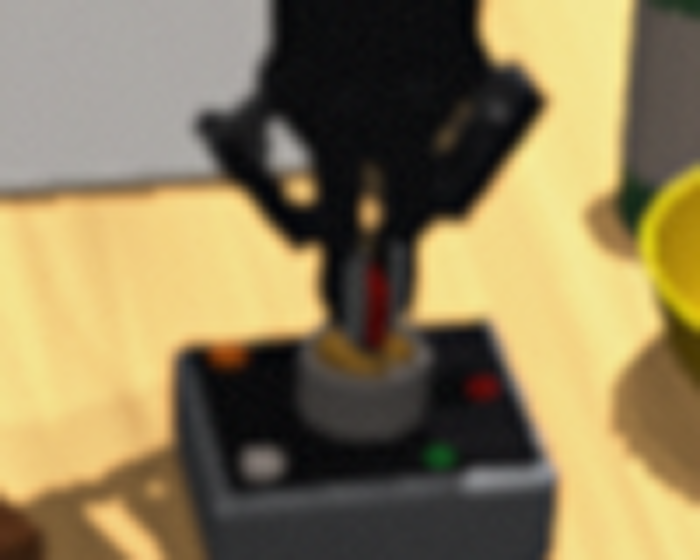

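The key is seated in the turned barrel and the moment rises steeply (0.1→0.5 N·m), so this is the stop. Unload, release and rise.

```bash
python3 -m handwheel '[[[0,0,0],-3],[[0,0,0],-5],[[0,0,0],-5]]'; python3 -c "
from h import *
print(T()[2]['moment'],T()[2]['ft_force'])"; python3 -m handwheel '[[[0,0,0],0],[[0,0,0],0],[[0,0,0],0],[[0,0,0],0],[[0,0,0],0]]' -0.4; python3 -m handwheel '[[[0,-0.015,0],0],[[0,-0.045,0],0],[[0,-0.08,0],0],[[0,-0.11,0],0],[[0,-0.125,0],0],[[0,-0.125,0],0]]'
python3 - <<'E'
from h import *
np.set_printoptions(precision=4,suppress=True)
p,M,s=T();y=np.degrees(np.arctan2(M[1,0],M[0,0]));print(p,y,s["ft_force"],s["finger_gap"])
print(rel([.612,-.153,.24],M,p),"turn",y-95.5)
E
```

```text
t: 8.97
tool_pos: [0.6347, 0.2947, 0.1116]
ee_rot: [0.702, -0.701, -0.092, 0.087]
ft_force: [0.1, 0.1, 1.9]
finger_gap: 0.096
[0.02029731 0.09274283 0.13311936] [0.14060607 0.06413137 1.94800203]
t: 9.38
tool_pos: [0.6347, 0.2946, 0.1116]
ee_rot: [0.702, -0.701, -0.092, 0.087]
ft_force: [-0.4, -0.1, -0.3]
finger_gap: 0.298
t: 9.88
tool_pos: [0.6349, 0.2948, 0.2411]
ee_rot: [0.702, -0.701, -0.094, 0.085]
ft_force: [0.5, 0.6, -0.8]
finger_gap: 0.299
[0.6349 0.2948 0.2411] 14.53499545658481 [ 0.4719  0.5528 -0.8408] 0.2993915020799035
[-134.6   -1.  -427.7] turn -80.96500454341519
```

```bash
python3 -m handwheel '[[[-0.007,0,-0.022],-4],[[-0.018,0,-0.058],-11],[[-0.03,0,-0.096],-18],[[-0.042,0,-0.134],-25],[[-0.054,0,-0.172],-32],[[-0.066,0,-0.21],-39],[[-0.078,0,-0.248],-46],[[-0.09,0,-0.286],-53]]' 0.2; python3 - <<'E'
from h import *
np.set_printoptions(precision=4,suppress=True)
a=bot.snapshot("top");b=bot.snapshot("side")
p,M,s=T();y=np.degrees(np.arctan2(M[1,0],M[0,0]));print(p,y,s["ft_force"],s["finger_gap"])
print(rel([.612,-.153,.24],M,p),"turn",y-95.5)
g=lambda i:cv2.resize(i[...,::-1],None,fx=7,fy=7,interpolation=2)
cv2.imwrite("pics/i.png",np.hstack([np.clip(g(a[140:195,228:280])*1.8,0,255).astype(np.uint8),g(b[145:200,308:368])]))
E
```

```text
t: 10.55
tool_pos: [0.6191, -0.0043, 0.2387]
ee_rot: [-0.587, 0.589, 0.396, -0.388]
ft_force: [-0.2, 0.3, 0.1]
finger_gap: 0.596
[ 0.6193 -0.0075  0.2387] 67.17303566978448 [-0.0863 -0.0128  0.4842] 0.5951548913373181
[-136.9   -1.9  -49.8] turn -28.326964330215517
```

View pics/i.png

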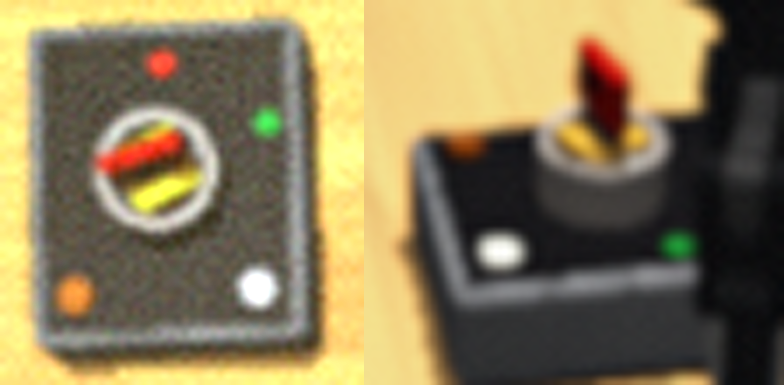

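Top: brass edges are at about 26° to the image horizontal (barrel about 62–63° clockwise, at the stop), with the key in the slot at about 17°, within its play. Side: key seated, shoulder on the rim. Now locating the handle.

```bash
python3 - <<'E'
from h import *
from scipy.optimize import minimize
np.set_printoptions(precision=4,suppress=True)
yaw=np.radians(5.55)
ms={}
for c,(x0,y0,x1,y1) in(("top",(408,150,432,178)),("side",(360,252,390,286))):
    im=cv2.imread(f"pics/{c}0.png").astype(int);s=im[y0:y1,x0:x1];o=np.zeros(im.shape[:2],np.uint8)
    m=(s.max(2)<(28 if c=="top" else 45)).astype(np.uint8);n,l,st,ce=cv2.connectedComponentsWithStats(m);k=1+st[1:,4].argmax()
    o[y0:y1,x0:x1]=l==k;ms[c]=o;print(c,st[k]+[x0,y0,0,0,0],ce[k]+[x0,y0])
def ren(c,x,y):
    S=8;P=proj(c,box(x,y,yaw,.036,.018,.120,.168));b=np.zeros((400*S//2,640*S//2),np.uint8)
    b=np.zeros((80*S,80*S),np.uint8);o=np.array([390,130] if c=="top" else [340,230])
    cv2.fillConvexPoly(b,cv2.convexHull(((P-o+.5)*S).astype(np.int32)),255)
    return cv2.resize(b,(80,80),interpolation=cv2.INTER_AREA)/255.,ms[c][o[1]:o[1]+80,o[0]:o[0]+80]
for cams in(("top",),("side",),("top","side")):
    best=min(((sum(np.abs(np.subtract(*ren(c,x,y))).sum() for c in cams),x,y) for x in np.arange(.59,.63,.001) for y in np.arange(-.175,-.13,.001)))
    print(cams,best)
# barrel yaw from brass lower piece
E
```

```text
top [409 150  17  28 236] [416.0169 164.3729]
side [366 259  19  25 404] [374.8069 270.849 ]
('top',) (np.float64(102.08627450980391), np.float64(0.604), np.float64(-0.13899999999999996))Traceback (most recent call last):
  File "<stdin>", line 16, in <module>
  File "<stdin>", line 16, in <genexpr>
  File "<stdin>", line 16, in <genexpr>
  File "<stdin>", line 11, in ren
  File "h.py", line 18, in proj
    m=bot.camera_model(cam);q=m["orientation"]
ValueError: time passes only in moves, steps and waits
```

```bash
sed -i 's/^from cell import bot/from cell import bot\nimport functools\ncm=functools.lru_cache(None)(lambda c:bot.camera_model(c))/; s/m=bot.camera_model(cam)/m=cm(cam)/' h.py; cat > hd.py <<'E'
from h import *
yaw=np.radians(5.55)
def fit(c,im,win,thr,guess,org):
    x0,y0,x1,y1=win;s=im[y0:y1,x0:x1].astype(int);m=((s.max(2)<thr)&(s[...,2]<1.25*s[...,0]+8)).astype(np.uint8)
    n,l,st,ce=cv2.connectedComponentsWithStats(m);k=1+st[1:,4].argmax();o=np.zeros(im.shape[:2],np.uint8);o[y0:y1,x0:x1]=l==k
    print(c,st[k]+[x0,y0,0,0,0])
    def cost(x,y):
        S=8;P=proj(c,box(x,y,yaw,.036,.018,.122,.168));b=np.zeros((80*S,80*S),np.uint8);g=np.array(org)
        cv2.fillConvexPoly(b,cv2.convexHull(((P-g+.5)*S).astype(np.int32)),255)
        return np.abs(cv2.resize(b,(80,80),interpolation=cv2.INTER_AREA)/255.-o[g[1]:g[1]+80,g[0]:g[0]+80]).sum()
    return min((cost(x,y),x,y) for x in guess[0]+np.arange(-.02,.02,.001) for y in guess[1]+np.arange(-.025,.025,.001))
E
python3 - <<'E'
from hd import *
for c,w,t,o in(("top",(408,150,432,178),26,(390,130)),("side",(360,252,390,286),45,(340,230))):
    print(fit(c,cv2.imread(f"pics/{c}0.png")[...,::-1],w,t,(.61,-.15),o))
print(np.median(cv2.imread("pics/top0.png")[158:170,418:424],axis=(0,1)),np.median(cv2.imread("pics/top0.png")[175:185,416:420],axis=(0,1)))
E
```

```text
top [414 157  12  16 120]
(np.float64(67.31372549019608), np.float64(0.606), np.float64(-0.14399999999999996))
side [366 259  19  24 379]
(np.float64(148.94509803921568), np.float64(0.608), np.float64(-0.14799999999999996))
[16. 16. 16.] [91.5 40.5 13. ]
```

```bash
python3 - <<'E'
from hd import *
np.set_printoptions(precision=2,suppress=True)
for c in("side","top"):
  for v in((.608,-.148),(.611,-.154)):
    P=proj(c,box(*v,yaw,.036,.018,.116,.168));print(c,v,P.min(0),P.max(0));print(P[1::2].tolist())
im=cv2.imread("pics/side0.png").max(2)
print(im[254:290:2,362:392:2])
E
```

```text
side (0.608, -0.148) [361.32 255.93] [385.11 285.95]
[[366.12433340569856, 266.2541991678181], [363.0080969906937, 259.3087952300988], [385.1088935645354, 262.77203198097504], [381.7465463147919, 255.9327464743638]]
side (0.611, -0.154) [363.58 258.06] [387.56 288.19]
[[368.5140675781653, 268.48130508216684], [365.34962509490254, 261.4729571256579], [387.56412999779803, 264.96408120704973], [384.1522513829284, 258.06347993986685]]
top (0.608, -0.148) [413.51 154.68] [427.37 173.12]
[[427.3693340116481, 168.89278211140174], [420.19947027329704, 169.73328213213827], [425.29105415012657, 154.67870943732953], [418.14416953085214, 155.50961289813085]]
top (0.611, -0.154) [415.75 153.44] [429.72 171.93]
[[429.7219680282384, 167.64804399952885], [422.55670146861365, 168.48741165466876], [427.63614342330027, 153.4439350116183], [420.49384257892893, 154.27362912843256]]
[[232 232 230 233 234 235 232 232 232 234 237 196  99  51  50]
 [231 232 231 233 235 237 235 227 226 209 193 224 165  65  51]
 [230 233 231 221 197 181 149 107  84  62  50 182 215 106  51]
 [230 232 157  80  50  35  26  23  24
[... 208 characters left out ...]
8 199]
 [235 226  67   5   8   7   7   8  10   7   4  42 217 236 237]
 [235 224  61   5   7   8   9   9   9   6   2  79 225 235 236]
 [234 202  43   4   5   6   7   7   4   6   3 113 236 234 236]
 [234 195  39   4   9   4  10   9   7   6   3 126 234 229 222]
 [235 173  25   6  11   5   8   7   7   7   5 118 215 218 217]
 [238 170  23   6  11   8   8   8   4   8  14 151 219 215 210]
 [192 132  28   7   7   9   6   7  10  15  37 146 159 135 112]
 [172 111  57  10  15  18  29  36  48  54  56  74  69  64  64]
 [193 126  79  51  54  59  62  63  63  63  63  65  65  66  67]
 [ 91  73  66  64  64  64  64  66  63  67  93  65  64  62  63]
 [ 65  65  66  62  64  63  62  63  64  83 166  98  89 117 148]]
```

```bash
python3 -m handwheel '[[[-0.018,0,-0.006],-4],[[-0.047,0,-0.016],-10],[[-0.077,0,-0.026],-17],[[-0.107,0,-0.036],-23],[[-0.125,0,-0.042],-27],[[-0.133,0,-0.045],-28.3],[[-0.133,0,-0.045],-28.3]]' 0.1; python3 - <<'E'
from h import *
np.set_printoptions(precision=4,suppress=True)
b=bot.snapshot("side")
p,M,s=T();y=np.degrees(np.arctan2(M[1,0],M[0,0]));print(p,y,s["finger_gap"],proj("side",p-[0,0,.025]),proj("side",[p[0],p[1],.168]))
cv2.imwrite("pics/j.png",cv2.resize(b[195:305,320:450,::-1],None,fx=6,fy=5,interpolation=2))
E
```

```text
t: 11.23
tool_pos: [0.6089, -0.1489, 0.2371]
ee_rot: [-0.474, 0.478, 0.526, -0.52]
ft_force: [1.6, 0.4, 0.4]
finger_gap: 0.55
[ 0.6089 -0.1477  0.2372] 95.30694008197271 0.5445189476970224 [[376.3761 243.0204]] [[374.4943 260.8711]]
```

View pics/j.png

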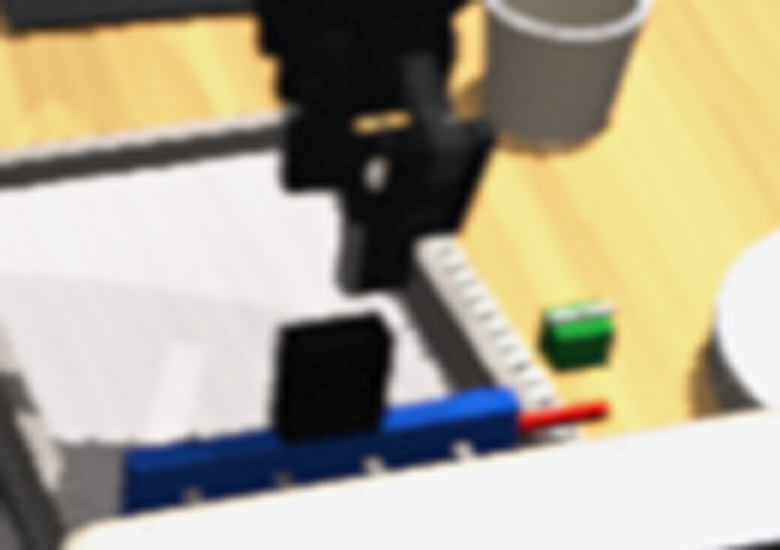

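Handle top centre is about full px (375.4,260.6) against the projected TCP at (374.5,260.9), a difference of 2 mm at most. Mark top is at about (416,258), pointer tip (421,277). Descending with a slight +y bias.

```bash
python3 -m handwheel '[[[0.002,0.02,-0.001],0],[[0.002,0.045,-0.001],0],[[0.002,0.065,-0.001],0],[[0.002,0.078,-0.001],0],[[0.002,0.085,-0.001],0],[[0.002,0.085,-0.001],0],[[0.002,0.085,-0.001],0]]' 0; python3 -m handwheel '[[[0,0,0],0],[[0,0,0],0],[[0,0,0],0],[[0,0,0],0],[[0,0,0],0],[[0,0,0],0]]' -1; python3 - <<'E'
from h import *
p,M,s=T();print(p,s["ft_force"],s["finger_gap"])
E
```

```text
t: 11.87
tool_pos: [0.6108, -0.1445, 0.1524]
ee_rot: [-0.475, 0.478, 0.526, -0.519]
ft_force: [-0.2, -0.7, -0.1]
finger_gap: 0.502
t: 12.37
tool_pos: [0.6114, -0.1453, 0.1537]
ee_rot: [-0.473, 0.479, 0.526, -0.519]
ft_force: [-0.0, -5.2, 6.4]
finger_gap: 0.206
[ 0.61140318 -0.14527854  0.15373304] [-0.03234257 -5.24820336  6.43447468] 0.20649079593039382
```

```bash
python3 -m handwheel '[[[0.006,0,0],0],[[0.014,0,0],0],[[0.022,0,0],0],[[0.03,0,0],0],[[0.038,0,0],0],[[0.046,0,0],0],[[0.05,0,0],0],[[0.05,0,0],0]]'; python3 - <<'E'
from h import *
p,M,s=T();print(p,s["ft_force"],s["finger_gap"],np.degrees(np.arctan2(M[1,0],M[0,0])))
b=bot.snapshot("side");a=bot.snapshot("top")
cv2.imwrite("pics/k_side.png",b[...,::-1]);cv2.imwrite("pics/k_top.png",a[...,::-1])
g=lambda i:cv2.resize(i[...,::-1],None,fx=10,fy=10,interpolation=2)
cv2.imwrite("pics/k.png",np.hstack([g(b[235:285,395:435]),np.clip(g(a[115:165,375:413])*1.6,0,255).astype(np.uint8)]))
E
```

```text
t: 13.03
tool_pos: [0.606, -0.0957, 0.1538]
ee_rot: [-0.473, 0.478, 0.526, -0.52]
ft_force: [-3.2, -9.6, -2.1]
finger_gap: 0.204
[ 0.60603279 -0.09574876  0.15378432] [-3.17620857 -9.59007357 -2.13086491] 0.20405604783455822 95.40866609652296
```

View pics/k.png

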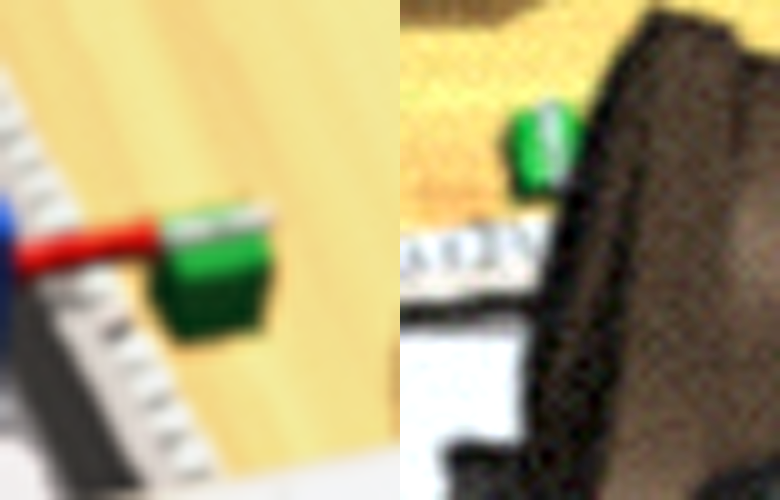

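Side view: pointer tip at crop (157,236), white line from (165,236) to (270,215), nearly aligned. Computing the remainder allowing for the 8 mm height difference.

```bash
python3 - <<'E'
from h import *
np.set_printoptions(precision=4,suppress=True)
c,s_=np.cos(np.radians(5.55)),np.sin(np.radians(5.55))
sl=lambda X:np.array([c*X[0]+s_*X[1],-s_*X[0]+c*X[1]])
f=lambda x,y:((x+.5)/10-.5+395,(y+.5)/10-.5+235)
for n,q,z in(("tip",(157,236),.102),("bar",(22,258),.102),("bar z.099",(157,236),.099),("line0",(166,235),.094),("line1",(268,216),.094),("linemid",(217,226),.094)):
    print(n,sl(at("side",f(*q),z)))
# colour-based pointer centerline & line in side
im=cv2.imread("pics/k_side.png").astype(int)
B,G,Rr=im[...,0],im[...,1],im[...,2]
w=((Rr>1.8*G)&(Rr>90));w[:,:398]=0;w[:250]=0;w[:,412:]=0;w[265:]=0
for x in range(399,411):
    y=np.nonzero(w[:,x])[0]
    if len(y): print("red",x,y.min(),y.max(),sl(at("side",(x,y.mean()),.102)))
for x in range(411,423): # green-ness profile
    print(x,[tuple(im[y,x][::-1]) for y in range(253,262)] if x in(413,416,419) else "")
p,M,st=T();tcp=sl(p);print("tcp",tcp)
# measured home pointer/mark from initial side pic
f0=lambda x,y:((x+.5)/3-.5+200,(y+.5)/3-.5+130)
print("home tip",sl(at("side",f0(661,441),.102)),"mark",sl(at("side",f0(649,382),.094)))
t=lambda x,y:((x-400+.5)/10-.5+375,(y+.5)/10-.5+115)
print("top mark line",sl(at("top",t(550,115),.094)),sl(at("top",t(562,175),.094)))
E
```

```text
tip [ 0.6903 -0.155 ]
bar [ 0.6617 -0.1542]
bar z.099 [ 0.6918 -0.1523]
line0 [ 0.6961 -0.1479]
line1 [ 0.7185 -0.1479]
linemid [ 0.7072 -0.148 ]
red 399 259 261 [ 0.6664 -0.1544]
red 400 259 261 [ 0.6684 -0.1549]
red 401 259 261 [ 0.6703 -0.1554]
red 402 258 261 [ 0.6728 -0.1545]
red 403 258 260 [ 0.6752 -0.1537]
red 404 258 260 [ 0.6772 -0.1542]
red 405 258 260 [ 0.6791 -0.1547]
red 406 258 260 [ 0.6811 -0.1552]
red 407 258 260 [ 0.683  -0.1557]
red 408 257 260 [ 0.6855 -0.1548]
red 409 257 260 [ 0.6875 -0.1553]
red 410 258 259 [ 0.6894 -0.1558]
411 
412 
413 [(np.int64(244), np.int64(235), np.int64(155)), (np.int64(244), np.int64(234), np.int64(152)), (np.int64(235), np.int64(229), np.int64(140)), (np.int64(201), np.int64(222), np.int64(152)), (np.int64(198), np.int64(224), np.int64(190)), (np.int64(180), np.int64(195), np.int64(177)), (np.int64(117), np.int64(160), np.int64(118)), (np.int64(58), np.int64(162), np.int64(75)), (np.int64(34), np.int64(157), np.int64(58))]
414 
415 
416 [(np.int64(245), np.int64(228), np.int64(143)), (np.int64(240), np.int64(226), np.int64(137)), (np
[... 188 characters left out ...]
.int64(78), np.int64(166), np.int64(87)), (np.int64(44), np.int64(180), np.int64(70)), (np.int64(34), np.int64(164), np.int64(59))]
417 
418 
419 [(np.int64(242), np.int64(213), np.int64(131)), (np.int64(231), np.int64(206), np.int64(124)), (np.int64(210), np.int64(214), np.int64(154)), (np.int64(208), np.int64(221), np.int64(194)), (np.int64(177), np.int64(190), np.int64(170)), (np.int64(101), np.int64(162), np.int64(105)), (np.int64(49), np.int64(175), np.int64(72)), (np.int64(33), np.int64(171), np.int64(63)), (np.int64(26), np.int64(134), np.int64(48))]
420 
421 
422 
tcp [ 0.5939 -0.1544]
home tip [ 0.6895 -0.2068] mark [ 0.7069 -0.1475]
top mark line [ 0.7102 -0.1515] [ 0.6936 -0.1525]
```

```bash
python3 - <<'E'
from h import *
from scipy.optimize import minimize
np.set_printoptions(precision=4,suppress=True)
yw=np.radians(5.55);c,s_=np.cos(yw),np.sin(yw)
sl=lambda X:np.array([c*X[0]+s_*X[1],-s_*X[0]+c*X[1]])
f=lambda x,y:((x+.5)/10-.5+395,(y+.5)/10-.5+235)
print("near top edge",sl(at("side",f(215,275),.094)),"bottom",sl(at("side",f(225,336),.070)))
def fit(cam,ims,win,dims,z0,z1,cond,g0):
    x0,y0,x1,y1=win;acc=0
    for n in ims:
        q=cv2.imread(n).astype(float)[y0:y1,x0:x1];acc=acc+cond(q[...,2],q[...,1],q[...,0])
    o=acc/len(ims);print(cam,o.sum())
    def cost(v):
        S=16;P=proj(cam,box(c*v[0]-s_*v[1],s_*v[0]+c*v[1],yw,*dims,z0,z1));b=np.zeros(((y1-y0)*S,(x1-x0)*S),np.uint8)
        cv2.fillConvexPoly(b,cv2.convexHull(np.round((P-[x0,y0]+.5)*S).astype(np.int32)),255)
        return np.abs(cv2.resize(b,(x1-x0,y1-y0),interpolation=cv2.INTER_AREA)/255.-o).sum()
    r=min((cost((a,b)),a,b) for a in g0[0]+np.arange(-.008,.0081,.0008) for b in g0[1]+np.arange(-.01,.0101,.0008))
    print(cam,[round(float(x),4) for x in r])
green=lambda r,g,b:np.clip(((g-r)/np.maximum(g,20)+.05)*2.5,0,1)+0
notwood=lambda r,g,b:np.clip(1-((r-b)-30)/50.,0,1)
fit("side",["pics/k_side.png"],(408,252,425,272),(.022,.018),.070,.094,lambda r,g,b:np.maximum(green(r,g,b),notwood(r,g,b)),(.706,-.149))
fit("side",["pics/side0.png"],(408,250,425,271),(.022,.018),.070,.094,lambda r,g,b:np.maximum(green(r,g,b),notwood(r,g,b)),(.706,-.149))
fit("top",["pics/top0.png"],(382,122,400,140),(.022,.018),.070,.094,lambda r,g,b:np.maximum(green(r,g,b),notwood(r,g,b)),(.703,-.149))
# pointer bar side, home: fit bar 6 wide (x from plate end 65 to 98), red
red=lambda r,g,b:np.clip((r/np.maximum(g,15)-1.3)*1.2,0,1)*(r>60)
for h in(.003,.006): fit("side",["pics/k_side.png"],(404,250,414,268),(.050,.006),.102-h,.102,red,(.667,-.154))
E
```

```text
near top edge [ 0.7014 -0.1609] bottom [ 0.7088 -0.1563]
side 150.4077232762619
side [58.1919, 0.7084, -0.1478]
side 150.56929647475442
side [51.4143, 0.7084, -0.1478]
top 218.16
top [137.3655, 0.7022, -0.1502]
side 24.46149458041007
side [4.0184, 0.6654, -0.1536]
side 24.46149458041007
side [6.1311, 0.6662, -0.1528]
```

```bash
python3 - <<'E'
from h import *
np.set_printoptions(precision=4,suppress=True,linewidth=150)
yw=np.radians(5.55);c,s_=np.cos(yw),np.sin(yw)
sl=lambda X:np.array([c*X[0]+s_*X[1],-s_*X[0]+c*X[1]])
im=cv2.imread("pics/top0.png").astype(int)
print("R top mark\n",im[124:138,384:398,2]);print("G\n",im[124:138,384:398,1])
r=im[130:146,405:420];w=np.clip(r[...,2]-1.5*np.maximum(r[...,1],r[...,0]),0,None)*(r[...,2]>50)
for y in range(16):
    if w[y].sum()>20: 
        x=(w[y]*np.arange(15)).sum()/w[y].sum()+405; print("red row",y+130,round(x,2),w[y].sum(),sl(at("top",(x,y+130),.102)))
a=cv2.imread("pics/side0.png").astype(int);r=a[270:284,404:424];w=np.clip(r[...,2]-1.5*r[...,1],0,None)
for x in range(20):
    if w[:,x].sum()>60:
        y=(w[:,x]*np.arange(14)).sum()/w[:,x].sum()+270;print("side home col",x+404,round(y,2),sl(at("side",(x+404,y),.102)))
for (x,y) in((390,130),(391,130),(392,130)): print(x,sl(at("top",(x,y),.094)))
E
```

```text
R top mark
 [[127 124 122 125 118 120 106 113 118 121 125 121 123 123]
 [128 115 110 105  97  97  87  75  92 118 115 123 125 124]
 [121 106  76  47  55  85  76  47  67 107 118 125 120 122]
 [115  85  41  18  39  82  80  35  48  98 124 132 126 127]
 [104  69  20  18  37  74  82  44  41  93 123 121 119 126]
 [ 96  52   8  18  30  67  76  51  41  89 122 127 123 125]
 [103  50  16  10  25  53  73  52  46  84 124 126 120 124]
 [108  74  34  16  26  56  62  52  36  81 115 124 125 126]
 [122  89  27  17  23  51  74  49  43  79 105 123 127 127]
 [119  91  32   6  18  24  42  36  44  91 118 123 123 122]
 [124  93  49  18  24  22  38  58  77 111 127 132 125 123]
 [122 103  74  65  72  79  77  99 112 125 129 127 122 120]
 [118 115 115 111 121 121 117 118 127 120 112 119 115  99]
 [ 96 105 110 113 123 127 107 111 118 115  98 107 114  98]]
G
 [[124 124 119 124 115 122 108 117 120 120 124 120 121 120]
 [117 113 113 114 105 101 100 100 105 115 108 116 115 113]
 [108  99  97  94  94 102 106 101  97 102 104 108 106 106]
 [ 99  82  74  89  87 103 109  97  94  93 112 113 113 110]
 [ 91  67  61  91  95 
[... 1047 characters left out ...]
 col 406 279.0 [ 0.6609 -0.2059]
side home col 407 278.98 [ 0.6628 -0.2063]
side home col 408 278.83 [ 0.6648 -0.2064]
side home col 409 278.55 [ 0.667  -0.2062]
side home col 410 278.35 [ 0.669  -0.2061]
side home col 411 278.08 [ 0.6712 -0.206 ]
side home col 412 277.97 [ 0.6731 -0.2062]
side home col 413 277.73 [ 0.6753 -0.206 ]
side home col 414 277.41 [ 0.6775 -0.2058]
side home col 415 277.17 [ 0.6796 -0.2056]
side home col 416 276.98 [ 0.6816 -0.2056]
side home col 417 276.85 [ 0.6837 -0.2058]
side home col 418 276.66 [ 0.6857 -0.2058]
side home col 419 276.47 [ 0.6878 -0.2058]
side home col 420 276.29 [ 0.6899 -0.2059]
390 [ 0.6993 -0.1513]
391 [ 0.699  -0.1539]
392 [ 0.6987 -0.1566]
```

```bash
python3 - <<'E'
from h import *
np.set_printoptions(precision=4,suppress=True,linewidth=170)
yw=np.radians(5.55);c,s_=np.cos(yw),np.sin(yw)
sl=lambda X:np.array([c*X[0]+s_*X[1],-s_*X[0]+c*X[1]])
im=cv2.imread("pics/k_side.png").astype(int)
print("R cols 410-423 rows 252-272\n",im[252:273,410:424,2]);print("G\n",im[252:273,410:424,1])
W=lambda x,y,z:[c*x-s_*y,s_*x+c*y,z]
for y in(-.148,-.1505):
    print(y,"line ends",proj("side",[W(.6965,y,.094),W(.7185,y,.094)]).tolist(),"near/far top edge mid",proj("side",[W(.7075,y-.009,.094),W(.7075,y+.009,.094),W(.7075,y-.009,.07)]).tolist())
E
```

```text
R cols 410-423 rows 252-272
 [[243 244 244 243 244 244 244 244 244 244 244 244 244 244]
 [244 244 244 244 244 245 245 245 244 242 244 244 244 244]
 [244 244 245 244 243 240 240 239 234 231 239 244 244 244]
 [241 239 237 235 225 211 206 203 203 210 233 241 243 244]
 [230 211 203 201 189 178 171 176 194 208 223 231 235 242]
 [216 183 182 198 200 191 171 164 175 177 175 185 222 241]
 [191 163 168 180 177 163 138 121 112 101 100 146 218 244]
 [135 113 116 117 106  93  78  67  59  49  54 116 205 244]
 [ 83  61  57  58  53  46  44  40  40  33  35  83 181 242]
 [ 63  29  25  34  37  36  34  31  29  26  21  61 164 240]
 [ 57  13  13  23  27  25  23  21  17  13  16  62 167 242]
 [ 50   6   9  14  15  15  16  13  14   8  19  78 180 242]
 [ 55   7   6  12  13  14  13  11  13   8  32 105 203 244]
 [ 95  30   7  12  15  11  14  12   7   9  39 129 220 245]
 [150  60  11   7  10   9   9   8   7  10  51 152 236 246]
 [193 106  32   5   8  10  17  23  36  48  85 170 240 246]
 [232 171  86  39  47  62  78 105 132 148 166 207 241 245]
 [245 226 168 139 146 160 175 202 225 232 235 238 243 245]
 [242 242
[... 1199 characters left out ...]
2 154 176 201 213 221 228 231 230]
 [235 220 197 187 192 198 207 216 228 234 237 235 234 230]
 [229 232 222 214 216 218 223 227 230 233 235 236 234 231]
 [238 238 230 219 219 219 223 226 227 230 233 235 234 232]]
-0.148 line ends [[411.33798795373065, 258.05555250205], [421.3891006517908, 256.19591802348793]] near/far top edge mid [[418.0984237939508, 260.183115020964], [414.6743144625009, 254.1034969513797], [416.5916679651998, 268.49608037142724]]
-0.1505 line ends [[411.80652140385655, 258.9050601858579], [421.87323135851324, 257.0381304429252]] near/far top edge mid [[418.5808089747078, 261.03983053420535], [415.1447917489289, 254.93867922578988], [417.06410058088284, 269.3548899016587]]
```

```bash
python3 -m handwheel '[[[0.001,0,0],0],[[0.002,0,0],0],[[0.003,0,0],0],[[0.003,0,0],0],[[0.003,0,0],0],[[0.003,0,0],0]]'; python3 - <<'E'
from h import *
np.set_printoptions(precision=4,suppress=True)
yw=np.radians(5.55);c,s_=np.cos(yw),np.sin(yw)
sl=lambda X:np.array([c*X[0]+s_*X[1],-s_*X[0]+c*X[1]])
p,M,s=T();print(sl(p),s["ft_force"],s["finger_gap"],abs(s["qvel"]).max())
b=bot.snapshot("side");a=b[...,::-1].astype(int)
r=a[248:266,398:412];w=np.clip(r[...,2]-1.5*r[...,1],0,None)*(r[...,2]>60)
print([round(float(sl(at("side",(x+398,(w[:,x]*np.arange(18)).sum()/w[:,x].sum()+248),.102))[1]),4) for x in range(2,12)])
cv2.imwrite("pics/l.png",cv2.resize(a[225:285,385:445].astype(np.uint8),None,fx=10,fy=10,interpolation=2))
E
```

```text
t: 13.63
tool_pos: [0.6058, -0.0944, 0.1538]
ee_rot: [-0.473, 0.479, 0.525, -0.521]
ft_force: [-0.3, -9.8, -3.0]
finger_gap: 0.2
[ 0.5939 -0.1525] [-0.3442 -9.7818 -2.9773] 0.1996365827676296 0.0017592272036701842
[-0.1538, -0.1536, -0.1534, -0.1534, -0.1532, -0.1531, -0.1531, -0.1531, -0.1531, -0.1536]
```

View pics/l.png

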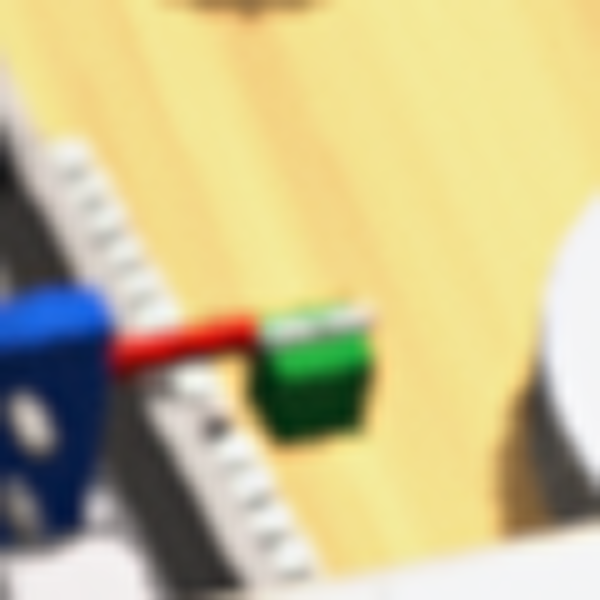

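```bash
python3 -m handwheel '[[[0.001,0,0],0],[[0.0025,0,0],0],[[0.0025,0,0],0],[[0.0025,0,0],0],[[0.0025,0,0],0],[[0.0025,0,0],0],[[0.0025,0,0],0]]'; python3 - <<'E'
from h import *
np.set_printoptions(precision=4,suppress=True)
yw=np.radians(5.55);c,s_=np.cos(yw),np.sin(yw)
sl=lambda X:np.array([c*X[0]+s_*X[1],-s_*X[0]+c*X[1]])
p,M,s=T();print(sl(p),s["ft_force"],s["finger_gap"],abs(s["qvel"]).max())
a=bot.snapshot("side")[...,::-1].astype(int)
r=a[248:266,398:412];w=np.clip(r[...,2]-1.5*r[...,1],0,None)*(r[...,2]>60)
print([round(float(sl(at("side",(x+398,(w[:,x]*np.arange(18)).sum()/w[:,x].sum()+248),.102))[1]),4) for x in range(2,12)])
for _ in range(10): bot.snapshot("side")
p,M,s=T();print(sl(p),s["t"],abs(s["qvel"]).max())
E
```

```text
t: 14.27
tool_pos: [0.6057, -0.0929, 0.1538]
ee_rot: [-0.472, 0.479, 0.525, -0.521]
ft_force: [1.2, -8.5, -4.3]
finger_gap: 0.207
[ 0.5938 -0.1511] [ 1.17   -8.5272 -4.2982] 0.206907625783063 0.0013755131306591767
[-0.1525, -0.1525, -0.1525, -0.152, -0.1517, -0.1517, -0.1517, -0.1518, -0.1518, -0.1521]
[ 0.5939 -0.1511] 14.8167 0.0016496747635247372
```

```bash
python3 -c "
from cell import bot
print(bot.sign_off())"
```

```text
the job is handed in; nothing more can be done
None
```

I put the red key fully home in the lock and turned it clockwise to its stop. I then pulled the loaf clamp out about 54 mm to the green mark and handed the job in with the gripper still holding it there. It took about 15 s of the 64 s.

**Key and lock:** The key stopped at its full depth with about 18 N of push. The turning moment rose steeply to about 0.5 N·m at the end, which is the stop. A picture after I let go showed the barrel about 62–63° round, with the key still seated.

**Clamp:** The last readings showed it held still with the grip firm. The pull read 9.8 N on the step before last, which fits the spring at about 53 mm. It read 8.5 N at the end.

**Pointer alignment:** The two cameras disagree by 2–3 mm on where the mark's line is. With the top camera's reading the pointer is within about 1 mm; with the side camera's it is up to about 2.5 mm short. I set it nearer the top camera's reading. The arm hid the pointer from above by then, so I could not check the final position with both cameras.

**Other points:** My first move command was typed in the wrong units. It was cut short, touched nothing, and I corrected it before going on. I noticed no contact with the other things on the table, but did not check each one at the end.

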